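# Set and lock the dose stop of a syringe filling stand

## Robot

A 6-joint arm with a two-finger parallel gripper is mounted at the origin on a cart in front of the work surface, level with it; the furniture and walls round the work are solid. World frame = base frame: x ahead of the robot, y to its left, z up, the work surface at z = 0. Lengths are in mm, angles in rad, forces in N, time in s.
With the tool pointing down it reaches from about 300 to 775 mm from the base axis. Payload 14.6 kg.
Tool frame: the origin (TCP) lies midway between the tips of the shut fingers; the grasp point (between the pads) lies 19 mm behind it (pinch_z is the distance from the TCP to the grasp point, in mm); z points along the fingers, y is the direction in which the jaws open and shut (so a half turn about z gives the same grasp; the last joint's range is limited). The gripper opens to 94 mm and grips with 3 to 60 N. Pads are 16 mm wide; open, the fingers measure 119 mm over their backs; the gripper's body (75 mm by 177 mm) begins 78 mm behind the grasp point.
Start: joints at [1.05, 0.3, 1.521, -0, 1.321, -0.067], TCP at [241.107, 494.324, 205.446] pointing down, gripper open.
Joint ranges: [-3.03, 3.03], [-0.79, 2.21], [0.23, 2.52], [-1.04, 4.18], [0, 3.07], [-2.55, 2.55]. Speed limits (rad/s): [2.22, 2.22, 2.57, 3.14, 3.14, 3.14].

## Interface

Orientations are given as [roll, pitch, yaw] about the fixed x, y, z axes, in that order (R = Rz(yaw) Ry(pitch) Rx(roll)).
In Python, from cell import read_state, camera, sign_off, pinch_z gives the robot as it stands. The module is installed in compiled form; this text tells all that it offers.
- The arm moves only by the tool servo_tool, never from a script. Its argument "series" is a list of rows, each a list of 6 numbers: the shift along the tool's x, y, z in cm, then the turn, a rotation vector about the tool's x, y, z in rad. In form: [[tx, ty, tz, rx, ry, rz], ...]. A call has exactly 10 rows; each row is the pose to reach, as a shift and turn from the pose commanded when the call began, along the tool's axes at that moment; what a row does not reach only later rows make up. A row lasts 1/12 s, in which the tool goes at most 41.7 mm and 7.16 degrees, less where a joint would pass 70% of its speed; a pose out of reach is approached as far as the arm can. A call with a gripper value outside its range is refused whole. "gripper" is the finger opening in cm, from 0 to 9.4, set as the call begins (left out, the last holds). The fingers move at their own pace and stop on an object; "grip_force" is the grip in N (left out, the last holds). Time passes only in rows, so rows that repeat a pose let the fingers close, or fill a call up. It gives the time, the measured TCP pose, the force and the opening at its end, in the units of the state.
- read_state(): the state, without advancing time (a new reading comes with each control period).
- camera(name): name is "side" or "top"; returns a dict with "pixels" (400x640x3 uint8, red, green, blue), "fx", "fy", "cx", "cy" (pixels), "pose" (4x4, takes a point from camera to world coordinates). Camera axes: x right, y down, z forward; pixel columns grow to the right and rows downward; lengths in mm; the calibration is good to about 2 mm. A picture is of the moment at which its call begins. There is no depth.
- sign_off(): hands the job in, once; it reports no verdict.
The state is a dict: "clock": time; "joints": joint angles; "qd": joint speeds; "effort": joint torques, N m; "eef_pos": TCP position; "eef_rot": TCP orientation; "wrist_force": force on the tool from outside, world axes, zero at the start; "moment": the same for the moment, N m; "finger_gap": finger opening in mm.
Only numpy, scipy, OpenCV 4.12 (cv2) and the standard library are available. Lean on these libraries where they do the work, as an engineer would, in place of code of your own. Each camera call takes 0.05 s, during which the arm holds its last target.

## Task

Set the dose stop of the syringe filling stand and lock it: turn the stop screw clockwise by its thumb piece until its red pointer stands over the red mark on the bridge. Then swing the lock nut's bar clockwise to run the brass nut down onto its washer, and tighten it firmly, with about 7 N at the ball and never over 10 N, which would strip the bridge's thread. Leave the setting on the mark and the things lying around in their places.

Things in the scene. Friction and masses are not known exactly. Their poses are not given: they have to be found in the camera images.
- filling_stand: Heavy fixed syringe filling stand: white base 165x110x17 mm, aluminium column at the rear, white bridge reaching forward over an upright syringe and ending in a graduated round boss 72 mm across. Origin: centre of the base's underside; own x points from the front (red mark) to the column, z up. Screw axis vertical at x -22, y 0 mm; bridge top flat and free, 190 mm above the origin.
- bridge_top (a point): Point where the screw axis meets the top face of the bridge.
- red_mark (a point): Red line on the top of the boss, 31 mm from the screw axis towards the stand's front (its own -x), level with the bridge top.
- stop_screw (a joint): Turn of the stop screw in rad: 0 when its pointer stands over the red mark, negative while it must still turn clockwise (seen from above). Right-hand thread 18 mm across, 6 mm a turn, drags with about 0.06 N m. Its steel thumb piece is a flat bar on the axis, 26 mm long, 9 mm thick, from 30 to 47 mm above the bridge top (up to 1 mm higher at the start); the end with the red stripe is the pointer.
- pointer (a point): Middle of the pointer end (red stripe) of the thumb piece, 13 mm from the screw axis and 38.5 mm above the bridge top.
- lock_nut: Brass hexagon lock nut on the screw, 38 mm across flats, 16 mm thick, with a steel tommy bar (8 mm rod, black 15 mm ball at its end) out of one flat at mid height. Origin: centre of its underside; own x runs along the bar. Starts 1.9 to 3.6 mm above the washer, i.e. 2.0 to 3.8 rad from touching it; clockwise carries it down 6 mm a turn with 0.07 N m of drag, without turning the screw.
- bar_end (a point): Centre of the black ball at the end of the lock nut's tommy bar, 55 mm from the screw axis, 14 to 18 mm above the bridge top. Pushed clockwise it resists with 1.3 N while the nut runs free; once the nut is on the washer the resistance climbs to 7 N within about 0.3 rad, and the nut stays where it is left. A finger that does not turn with the bar rubs on the ball.
- washer: Loose steel washer 48 mm across, 6 mm thick, lying on the bridge round the screw under the lock nut. Origin: centre of its underside. With 7 N at the ball (0.4 N m) the nut presses on it with about 40 N.
- tape: Bystander: roll of tape 58 mm across, 12 mm high, lying on the chart folder at the right. Origin: underside centre.
- spare_syringe: Bystander: spare syringe 116 mm long lying in the steel dish at the left.
- gauze_a: Bystander: flat gauze pouch 60x88x9 mm, front left.
- gauze_b: Bystander: second gauze pouch 60x88x9 mm, front left.
- pot: Bystander: steel gallipot cup 63 mm across, 38 mm high, left of the stand.
- drug_vial_a: Bystander: amber vial 25 mm across, 49 mm tall, behind the stand.
- drug_vial_b: Bystander: white vial 22 mm across, 44 mm tall with red stopper, behind the stand.

How it is judged (in metres and radians):
On the way, in this order (a step that is already met when the one before it is completed fails the run):
1. the stop screw's pointer stands over the red mark (within 0.15 rad) while the nut is still loose (value of joint stop_screw between -0.15 and 0.15 rad and contact force between lock_nut and washer below 1 N), for 0.2 s.
2. the lock nut is tight on its washer (at least 15 N between them) with the pointer still on the mark (value of joint stop_screw between -0.15 and 0.15 rad and contact force between lock_nut and washer above 15 N), for 0.2 s.
At the end, for the whole second after the job is handed in: The pointer is within 0.15 rad of the red mark, and the released lock nut rests tight on its washer, pressing it with at least 15 N (7 N at the ball gives about 40 N) (all of step 2 and angular speed of lock_nut below 0.05 rad/s); the robot touches nothing.
It fails at once if the lock nut is over-tightened: more than 75 N on its washer (a push of over 10 N at the ball) (contact force between lock_nut and washer above 75 N).
It fails at once if a thing lying around is shifted by more than 20 mm (distance of any of tape, spare_syringe, gauze_a, gauze_b, pot, drug_vial_a, drug_vial_b from where it was at the start of the episode above 0.02 m).
It also fails if it takes over 54 s, if anything falls off the work surface, if the arm or the gripper's body presses on something with over 40 N, if the wrist force passes 120 N, or if a joint passes its speed limit or range.

## Working session

There is one attempt and no reset: what is moved stays moved. The work goes in short steps, Python scripts to look and compute and a tool call to move; the robot and the scene stay as the last step left them, time stands still between calls to the robot, and variables do not carry over. Pictures are saved under pics/ and viewed, and the job is handed in when it is done.

Besides the shell and the picture viewer there is one more tool, called after "Call:" as name([rows], argument=value, ...), one row to a line, values as JSON. servo_tool: Moves the arm, as the interface text tells. Its arguments: {"type":"object","properties":{"series":{"type":"array"},"gripper":{"type":"number"},"grip_force":{"type":"number"}},"required":["series"]}

```bash
mkdir -p pics; ls; python3 - <<'E'
from cell import read_state, camera, pinch_z
import cv2,json
s=read_state(); print(s); print(pinch_z)
for n in("side","top"):
    c=camera(n); cv2.imwrite(f"pics/{n}0.png",c["pixels"][:,:,::-1]); print(n,c["fx"],c["fy"],c["cx"],c["cy"],c["pose"].tolist() if hasattr(c["pose"],'tolist') else c["pose"])
E
```

```text
pics
{'clock': 0.0, 'joints': array([ 1.05035771e+00,  3.00481928e-01,  1.52158516e+00, -1.16127887e-05,
        1.32067986e+00, -6.65949367e-02]), 'qd': array([ 9.91876004e-04,  1.42836093e-03,  1.82207206e-04,  7.90897190e-05,
        1.41582034e-04, -2.34889500e-04]), 'effort': array([-1.33416226e-03, -5.31807947e+01, -3.52733624e+01,  7.07299495e-02,
        2.43280845e-02, -9.36589277e-05]), 'eef_pos': array([241.00622337, 494.09539105, 204.8786599 ]), 'eef_rot': array([-3.14044017e+00, -6.55903737e-05,  2.68775182e+00]), 'wrist_force': array([-0.70515136,  0.81085617,  0.49736325]), 'moment': array([-0.00142646,  0.00174003,  0.02337254]), 'finger_gap': 93.80532693309513}
18.8
side 422.8680609509501 422.8680609509501 322.5339362752942 196.2952763209193 [[-0.9930482865040133, -0.032857310962936655, 0.11302874761638286, 399.5178522323883], [-0.11668635290291653, 0.40102017814812263, -0.9086072373497055, 1045.6052010332985], [-0.015472417964206996, -0.9154797724878103, -0.40206640054598947, 611.2331876016882], [0.0, 0.0, 0.0, 1.0]]
top 395.20169620912856 395.20169620912856 321.61301475436505 193.38968253091826 [[0.012564104392908022, -0.9962476597683685, 0.08563144099484239, 437.68107292984485], [-0.9999189035945995, -0.012696126192862778, -0.0009973032984913388, 65.5622892294655], [0.002080748658148475, -0.08561196637003482, -0.9963263831191452, 1343.3513897816013], [0.0, 0.0, 0.0, 1.0]]
```

View pics/side0.png

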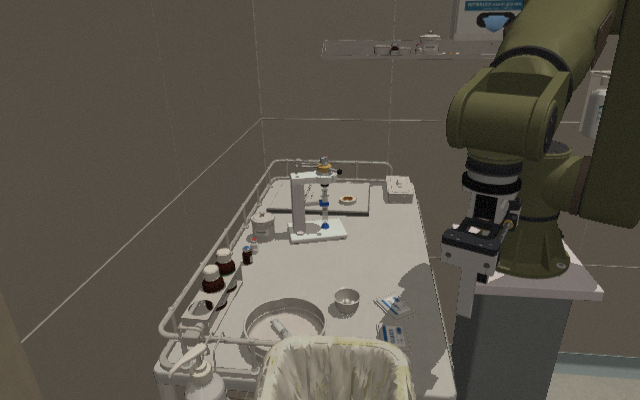

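View pics/top0.png

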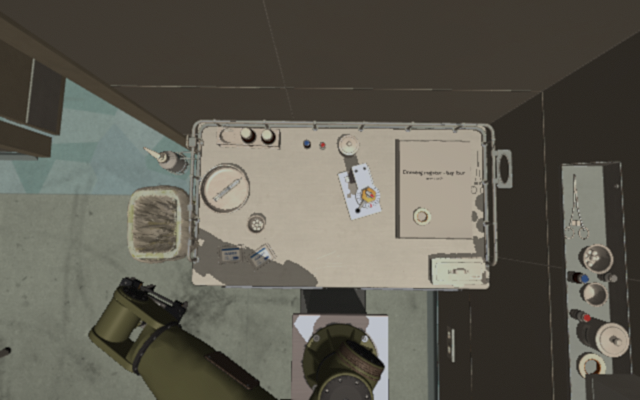

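```bash
python3 - <<'E'
import cv2
a=cv2.imread("pics/top0.png")[150:230,325:405]; cv2.imwrite("pics/top0z.png",cv2.resize(a,(600,600),interpolation=cv2.INTER_CUBIC))
a=cv2.imread("pics/side0.png")[145:250,270:370]; cv2.imwrite("pics/side0z.png",cv2.resize(a,None,fx=5.7,fy=5.7,interpolation=cv2.INTER_CUBIC))
E
```

```text
(no output)
```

View pics/top0z.png

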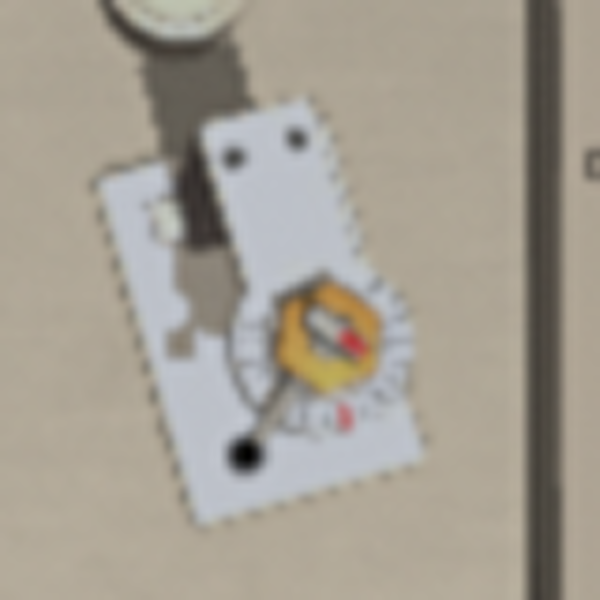

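View pics/side0z.png

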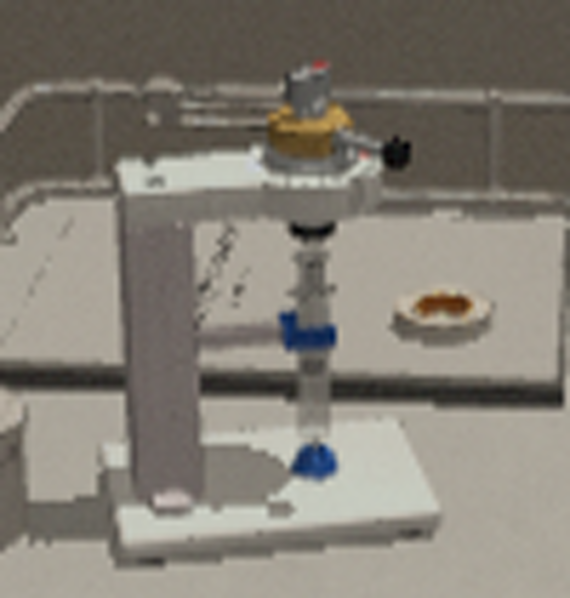

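```bash
cat > h.py <<'E'
from cell import read_state, camera, pinch_z
import numpy as np, cv2, math
def ray(c,u,v,z):
    P=np.array(c["pose"]);d=P[:3,:3]@np.array([(u-c["cx"])/c["fx"],(v-c["cy"])/c["fy"],1]);o=P[:3,3]
    return o+d*(z-o[2])/d[2]
def proj(c,p):
    P=np.array(c["pose"]);q=P[:3,:3].T@(np.array(p)-P[:3,3]);return np.array([c["fx"]*q[0]/q[2]+c["cx"],c["fy"]*q[1]/q[2]+c["cy"]])
E
python3 - <<'E'
from h import *
c=camera("top"); s=camera("side")
def tz(u,v,z): return ray(c,(u+.5)/7.5-.5+325,(v+.5)/7.5-.5+150,z)
pts=dict(bA=(98,182,17),bB=(200,522,17),bC=(425,455,17),boss=(320.5,343,190),mark=(345,418,190),ptr=(352,342,237),ball=(246,455,206),thumb=(336,330,237),
 col1=(203,125,190),col2=(308,97,190))
W={k:tz(*v) for k,v in pts.items()}
for k,v in W.items(): print(k,v.round(1))
ctr=(W['bA']+W['bC'])/2; d=W['bA']-W['bB'];yaw=math.atan2(d[1],d[0])
print(ctr,yaw,np.linalg.norm(d),np.linalg.norm(W['bC']-W['bB']))
R=lambda p:ctr*[1,1,0]+np.array([math.cos(yaw)*p[0]-math.sin(yaw)*p[1],math.sin(yaw)*p[0]+math.cos(yaw)*p[1],p[2]])
for k,p in dict(bt=(-22,0,190),mk=(-53,0,190)).items():
    w=R(p);print(k,w.round(1),proj(c,w),((proj(c,w)-[325,150]+.5)*7.5).round(),proj(s,w),((proj(s,w)-[270,145]+.5)*5.7).round())
E
```

```text
bA [618.8  10.9  17. ]
bB [466.3 -36.1  17. ]
bC [ 497.5 -136.6   17. ]
boss [532.9 -69.5 190. ]
mark [503.7 -79.1 190. ]
ptr [529.5 -75.8 237. ]
ball [488.1 -39.1 206. ]
thumb [534.  -69.7 237. ]
col1 [618.3 -23.  190. ]
col2 [629.9 -64.3 190. ]
[558.12220621 -62.87544557  17.        ] 0.29869841061536667 159.563839484301 105.27315268942988
bt [537.1 -69.3 190. ] [367.26857017 193.8714265 ] [321. 333.] [322.53231131 172.99482408] [302. 162.]
mk [507.5 -78.5 190. ] [370.36168117 204.00948106] [344. 409.] [333.24923871 172.14668464] [363. 158.]
```

```bash
cat >> h.py <<'E'
from scipy.spatial.transform import Rotation as Ro
def Rt(yaw): return Ro.from_euler('xyz',[math.pi,0,yaw])
def goal(pos0,yaw0,pos1,yaw1):
    R0=Rt(yaw0); t=R0.inv().apply(np.array(pos1)-np.array(pos0))/10; r=(R0.inv()*Rt(yaw1)).as_rotvec()
    return np.r_[t,r].round(3)
E
python3 - <<'E'
from h import *
s=camera("side"); t=camera("top")
for n,p in dict(thumbtop=(534,-69.5,237.5),ball=(488.1,-39.1,206),ptr=(526.3,-80,237.5),mark=(504,-79,190),bt=(534,-69.5,190)).items():
    print(n,((proj(s,p)-[270,145]+.5)*5.7).round(),((proj(t,p)-[325,150]+.5)*7.5).round())
a=t["pixels"][165:215,345:390][:,:,::-1]; cv2.imwrite("pics/t1.png",cv2.resize(a,None,fx=12,fy=12,interpolation=cv2.INTER_CUBIC))
p0=(241.1,494.3,205.4)
print(goal(p0,2.688,(534,-69.5,310),0.94))
print(goal(p0,2.688,p0[:2]+(310,),2.688))
E
```

```text
thumbtop [307.  71.] [336. 330.]
ball [396. 156.] [247. 455.]
ptr [325.  65.] [364. 351.]
mark [370. 157.] [345. 418.]
bt [309. 162.] [321. 341.]
[-51.034 -37.844 -10.46    0.     -0.      1.748]
[  0.     0.   -10.46   0.     0.     0.  ]
```

View pics/t1.png

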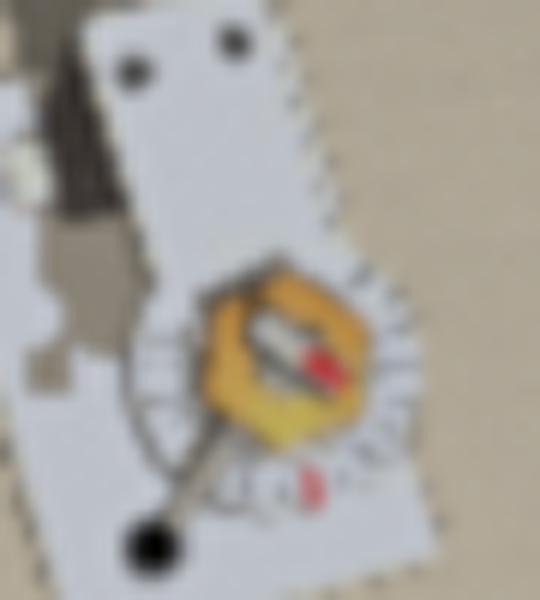

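Call:
servo_tool([
  [-2,-1.5,-1,0,0,0.06],
  [-5,-3.7,-2.5,0,0,0.17],
  [-8,-6,-4,0,0,0.27],
  [-11,-8.2,-5.5,0,0,0.37],
  [-14,-10.4,-7,0,0,0.48],
  [-17,-12.6,-8.5,0,0,0.58],
  [-20,-14.8,-9.5,0,0,0.68],
  [-23,-17,-10.5,0,0,0.78],
  [-26,-19.3,-10.5,0,0,0.88],
  [-29,-21.5,-10.5,0,0,0.98],
], gripper=4, grip_force=15)

```text
clock: 1.13
eef_pos: [408.0, 172.2, 311.2]
eef_rot: [3.14, -0.0, 1.703]
wrist_force: [0.0, 0.1, -1.0]
finger_gap: 39.9
```

```bash
python3 - <<'E'
from h import *
s=read_state(); print(s['clock'],s['eef_pos'],s['eef_rot'],s['finger_gap'],s['joints'])
p0=np.array((241.1,494.3,205.4)); pc=p0+Rt(2.688).apply([-290,-215,-105]); print("cmd",pc)
print(goal(pc,2.688-.98,(534,-69.5,310),0.97))
E
```

```text
1.1333 [408.0124588 172.1825346 311.1781328] [ 3.14014082e+00 -2.65814465e-04  1.70292156e+00] 39.90018994780019 [ 3.16592758e-01 -9.20546073e-03  1.63079893e+00 -5.00245502e-06
  1.51852323e+00  1.84467973e-01]
cmd [407.56228946 173.96376073 310.4       ]
[-25.847   9.195   0.04    0.     -0.      0.738]
```

Call:
servo_tool([
  [-3,1.1,0,0,0,0.09],
  [-6,2.1,0,0,0,0.18],
  [-9,3.2,0,0,0,0.27],
  [-12,4.3,0,0,0,0.36],
  [-15,5.3,0,0,0,0.45],
  [-18,6.4,0,0,0,0.54],
  [-21,7.5,0,0,0,0.62],
  [-24,8.5,0,0,0,0.7],
  [-25.8,9.2,0,0,0,0.738],
  [-25.8,9.2,0,0,0,0.738],
])

```text
clock: 1.97
eef_pos: [534.7, -71.9, 309.6]
eef_rot: [-3.141, 0.001, 0.964]
wrist_force: [-0.4, 0.4, -0.8]
finger_gap: 40.0
```

```bash
python3 - <<'E'
from h import *
s=read_state(); print(s['clock'],s['eef_pos'],s['eef_rot'],s['finger_gap'],s['joints'])
c=camera("side"); a=c["pixels"][100:210,260:400][:,:,::-1]; cv2.imwrite("pics/s2.png",cv2.resize(a,None,fx=5,fy=5,interpolation=cv2.INTER_CUBIC))
c=camera("top"); a=c["pixels"][150:230,325:405][:,:,::-1]; cv2.imwrite("pics/t2.png",cv2.resize(a,None,fx=7.5,fy=7.5,interpolation=cv2.INTER_CUBIC))
E
```

```text
1.9667 [534.69126476 -71.93550384 309.55449799] [-3.14063294e+00  8.72029880e-04  9.64397671e-01] 40.02456375556474 [-2.01412323e-01  2.20103053e-01  1.38220057e+00 -4.23551266e-04
  1.54051469e+00  4.04999835e-01]
```

View pics/s2.png

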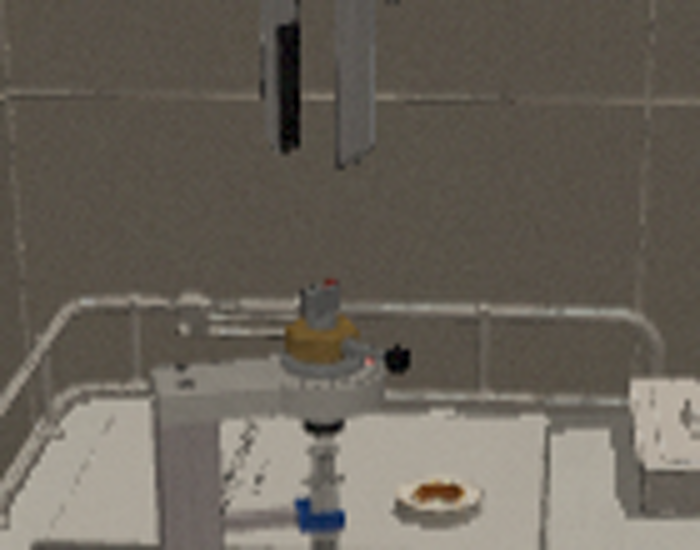

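View pics/t2.png

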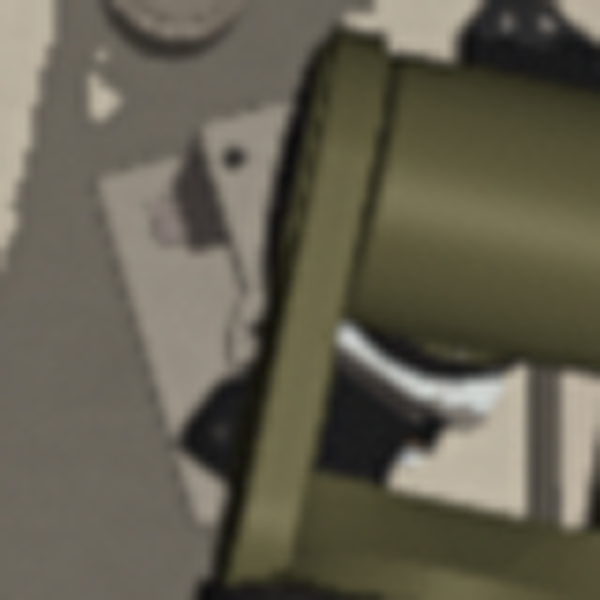

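Call:
servo_tool([
  [0,0,1.5,0,0,0],
  [0,0,3.5,0,0,0],
  [0,0,5.5,0,0,0],
  [0,0,7,0,0,0],
  [0,0,8,0,0,0],
  [0,0,8.6,0,0,0],
  [0,0,8.9,0,0,0],
  [0,0,8.9,0,0,0],
  [0,0,8.9,0,0,0],
  [0,0,8.9,0,0,0],
])

```text
clock: 2.9
eef_pos: [534.1, -69.0, 222.3]
eef_rot: [3.14, -0.0, 0.97]
wrist_force: [0.2, -0.7, -0.1]
finger_gap: 39.7
```

```bash
python3 - <<'E'
from h import *
s=read_state(); print(s['clock'],s['eef_pos'],s['eef_rot'],s['finger_gap'],s['wrist_force'])
c=camera("side"); a=c["pixels"][120:200,280:380][:,:,::-1]; cv2.imwrite("pics/s3.png",cv2.resize(a,None,fx=7,fy=7,interpolation=cv2.INTER_CUBIC))
E
```

```text
2.9 [534.14132117 -69.04761281 222.2571868 ] [ 3.14046717e+00 -4.70655553e-04  9.69933651e-01] 39.661155106114975 [ 0.24313408 -0.65465732 -0.11919669]
```

View pics/s3.png

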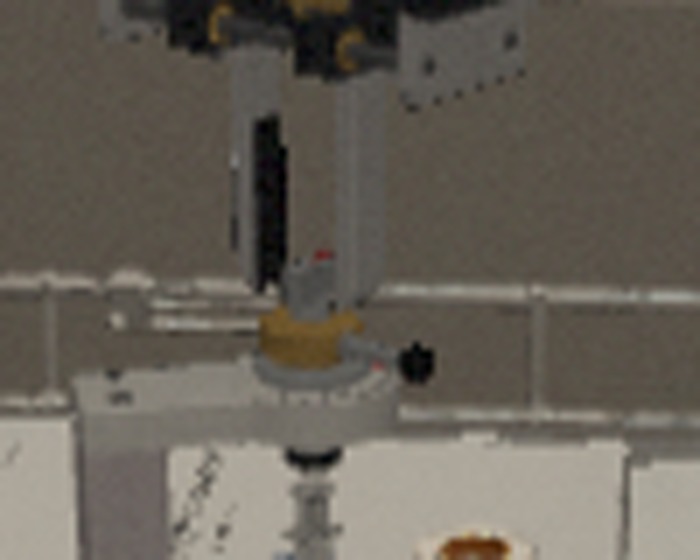

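Call:
servo_tool([
  [0,0,0,0,0,0],
  [0,0,0,0,0,0],
  [0,0,0,0,0,0],
  [0,0,0,0,0,0],
  [0,0,0,0,0,0],
  [0,0,0,0,0,0],
  [0,0,0,0,0,0],
  [0,0,0,0,0,0],
  [0,0,0,0,0,0],
  [0,0,0,0,0,0],
], gripper=0, grip_force=15)

```text
clock: 3.78
eef_pos: [533.8, -69.0, 221.5]
eef_rot: [-3.141, 0.0, 0.97]
wrist_force: [-3.2, 2.3, 1.8]
finger_gap: 8.8
```

```bash
python3 - <<'E'
from h import *
s=read_state(); print(s['clock'],s['eef_pos'],s['eef_rot'],s['finger_gap'],s['wrist_force'],s['moment'])
c=camera("side"); a=c["pixels"][120:200,280:380][:,:,::-1]; cv2.imwrite("pics/s4.png",cv2.resize(a,None,fx=7,fy=7,interpolation=cv2.INTER_CUBIC))
E
```

```text
3.7833 [533.75987997 -68.98003988 221.45352136] [-3.14122217e+00  3.55595977e-05  9.69821625e-01] 8.794041706902833 [-3.20336428  2.27876995  1.77751173] [ 0.29443602  0.7726416  -0.05478491]
```

View pics/s4.png

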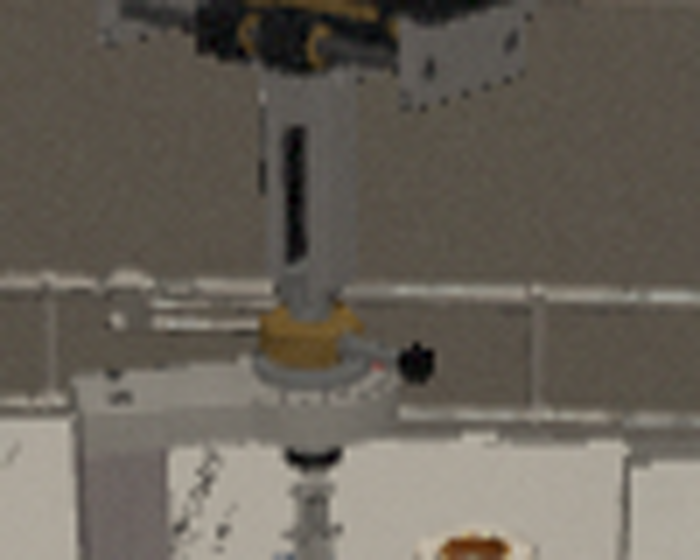

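Call:
servo_tool([
  [0,0,0.01,0,0,0.08],
  [0,0,0.02,0,0,0.16],
  [0,0,0.02,0,0,0.25],
  [0,0,0.03,0,0,0.34],
  [0,0,0.04,0,0,0.43],
  [0,0,0.05,0,0,0.52],
  [0,0,0.06,0,0,0.6],
  [0,0,0.06,0,0,0.67],
  [0,0,0.06,0,0,0.67],
  [0,0,0.06,0,0,0.67],
])

```text
clock: 4.67
eef_pos: [533.6, -68.7, 220.8]
eef_rot: [-3.141, 0.001, 0.299]
wrist_force: [-5.7, 4.0, 2.3]
finger_gap: 9.0
```

```bash
python3 - <<'E'
from h import *
s=read_state(); print(s['clock'],s['eef_pos'],s['eef_rot'],s['finger_gap'],s['wrist_force'],s['moment'])
E
```

```text
4.6667 [533.57489045 -68.70927764 220.8231707 ] [-3.14067575e+00  6.43844165e-04  2.99459651e-01] 9.028058457856849 [-5.72708318  3.95245776  2.33511326] [ 0.7878106   1.19204369 -0.04177429]
```

Turned to the stand's direction; open the jaws, then rise and check in the pictures.

Call:
servo_tool([
  [0,0,0,0,0,0],
  [0,0,0,0,0,0],
  [0,0,0,0,0,0],
  [0,0,0,0,0,0],
  [0,0,0,0,0,0],
  [0,0,0,0,0,0],
  [0,0,-1,0,0,0],
  [0,0,-3,0,0,0],
  [0,0,-6,0,0,0],
  [0,0,-9,0,0,0],
], gripper=3.4)

```text
clock: 5.5
eef_pos: [533.5, -69.0, 312.4]
eef_rot: [-3.141, 0.001, 0.3]
wrist_force: [-0.5, 0.6, 0.5]
finger_gap: 33.7
```

```bash
python3 - <<'E'
from h import *
s=read_state(); print(s['clock'],s['eef_pos'],s['eef_rot'],s['finger_gap'],s['wrist_force'],s['joints'])
c=camera("side"); a=c["pixels"][140:200,285:365][:,:,::-1]; cv2.imwrite("pics/s5.png",cv2.resize(a,None,fx=10,fy=10,interpolation=cv2.INTER_CUBIC))
E
```

```text
5.5 [533.52911314 -69.00715401 312.44830578] [-3.14128679e+00  6.37604266e-04  2.99795005e-01] 33.66221845543245 [-0.45300705  0.55741933  0.53870572] [-1.96695001e-01  2.15317083e-01  1.38148275e+00 -3.47973304e-05
  1.54549913e+00  1.07430731e+00]
```

View pics/s5.png

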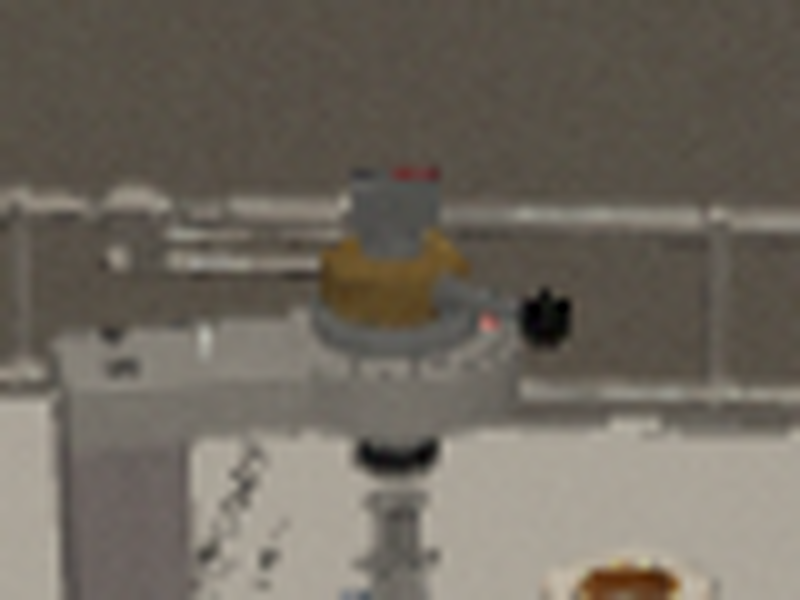

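```bash
python3 - <<'E'
from h import *
print(goal((534,-69.5,310.4),.3,(450,170,310),1.5))
E
```

```text
[ -0.947 -25.363   0.04    0.      0.     -1.2  ]
```

Call:
servo_tool([
  [0,-1.5,0,0,0,-0.08],
  [-0.1,-4,0,0,0,-0.2],
  [-0.2,-7,0,0,0,-0.32],
  [-0.3,-10,0,0,0,-0.44],
  [-0.4,-13,0,0,0,-0.56],
  [-0.5,-16,0,0,0,-0.68],
  [-0.7,-19,0,0,0,-0.8],
  [-0.8,-22,0,0,0,-0.92],
  [-0.9,-24.5,0,0,0,-1.04],
  [-0.9,-25.4,0,0,0,-1.16],
])

```text
clock: 6.38
eef_pos: [449.2, 173.4, 311.7]
eef_rot: [3.141, -0.001, 1.468]
wrist_force: [0.4, -0.9, 0.5]
finger_gap: 34.0
```

```bash
python3 - <<'E'
from h import *
s=read_state(); print(s['clock'],s['eef_pos'],s['eef_rot'],s['finger_gap'])
c=camera("top"); a=c["pixels"][165:225,335:395][:,:,::-1]; cv2.imwrite("pics/t6.png",cv2.resize(a,None,fx=10,fy=10,interpolation=cv2.INTER_CUBIC))
pc=np.array((534,-69.5,310.4))+Rt(.3).apply([-9,-254,0]);print(pc)
th=2.557
print(goal(pc,1.46,(534+55*math.cos(th),-69.5+55*math.sin(th),310),2.95))
E
```

```text
6.3833 [449.16751167 173.39953552 311.66935414] [ 3.14078845e+00 -7.86551264e-04  1.46786932e+00] 33.96698042182861
[450.33983911 170.49578638 310.4       ]
[-20.418   6.074   0.04    0.      0.     -1.49 ]
```

View pics/t6.png

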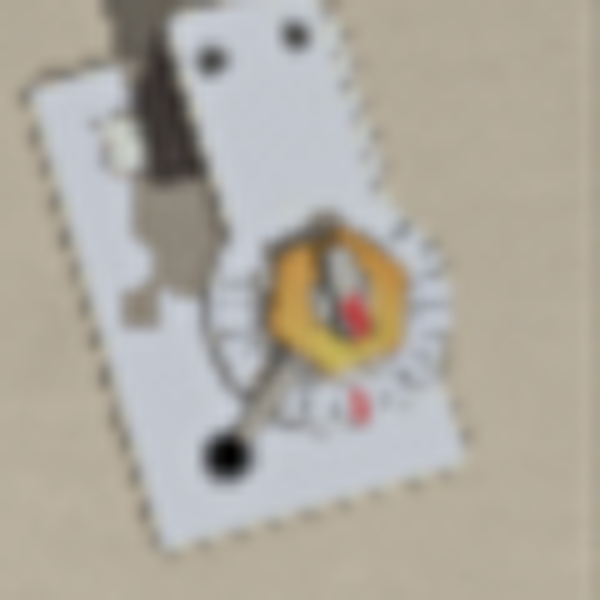

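Call:
servo_tool([
  [-1.5,0.5,0,0,0,-0.1],
  [-4,1.2,0,0,0,-0.22],
  [-7,2.1,0,0,0,-0.34],
  [-10,3,0,0,0,-0.46],
  [-13,3.9,0,0,0,-0.58],
  [-16,4.8,0,0,0,-0.7],
  [-18,5.4,0,0,0,-0.82],
  [-19.5,5.8,0,0,0,-0.94],
  [-20.4,6.1,0,0,0,-1.06],
  [-20.4,6.1,0,0,0,-1.18],
], gripper=3)

```text
clock: 7.27
eef_pos: [488.4, -40.9, 311.2]
eef_rot: [-3.141, 0.0, 2.64]
wrist_force: [-0.3, 0.4, -0.2]
finger_gap: 30.5
```

```bash
python3 - <<'E'
from h import *
s=read_state(); print(s['clock'],s['eef_pos'],s['eef_rot'],s['finger_gap'],s['joints'])
c=camera("top"); print(ray(c,357.35,210.05,207))
pc=np.array([450.34,170.5,310.4])+Rt(1.46).apply([-204,61,0]);print(pc)
E
```

```text
7.2667 [488.44327839 -40.89814657 311.17132957] [-3.14131983e+00  3.62255283e-04  2.64016419e+00] 30.450682416030894 [-1.58067193e-01  1.02885039e-01  1.51372271e+00 -3.79253068e-04
  1.52473565e+00 -1.22741759e+00]
[488.56755336 -38.95435712 207.        ]
[488.40973508 -38.9939027  310.4       ]
```

Call:
servo_tool([
  [0,0,1,0,0,-0.1],
  [0,0,3,0,0,-0.2],
  [0,0,5.5,0,0,-0.3],
  [0,0,7.5,0,0,-0.3],
  [0,0,9,0,0,-0.3],
  [0,0,10.2,0,0,-0.3],
  [0,0,10.9,0,0,-0.3],
  [0,0,11.2,0,0,-0.3],
  [0,0,11.2,0,0,-0.3],
  [0,0,11.2,0,0,-0.3],
])

```text
clock: 8.15
eef_pos: [488.6, -38.7, 199.6]
eef_rot: [3.142, 0.001, 2.938]
wrist_force: [-0.4, -0.6, -0.4]
finger_gap: 29.6
```

```bash
python3 - <<'E'
from h import *
s=read_state(); print(s['clock'],s['eef_pos'],s['eef_rot'],s['finger_gap'],s['wrist_force'],s['moment'])
c=camera("side"); a=c["pixels"][120:200,285:385][:,:,::-1]; cv2.imwrite("pics/s7.png",cv2.resize(a,None,fx=7,fy=7,interpolation=cv2.INTER_CUBIC))
E
```

```text
8.15 [488.57021081 -38.66156772 199.59895067] [3.14154961e+00 9.53181163e-04 2.93839174e+00] 29.632936415505945 [-0.42207114 -0.57998137 -0.42335086] [ 0.02111409  0.01486057 -0.03850381]
```

View pics/s7.png

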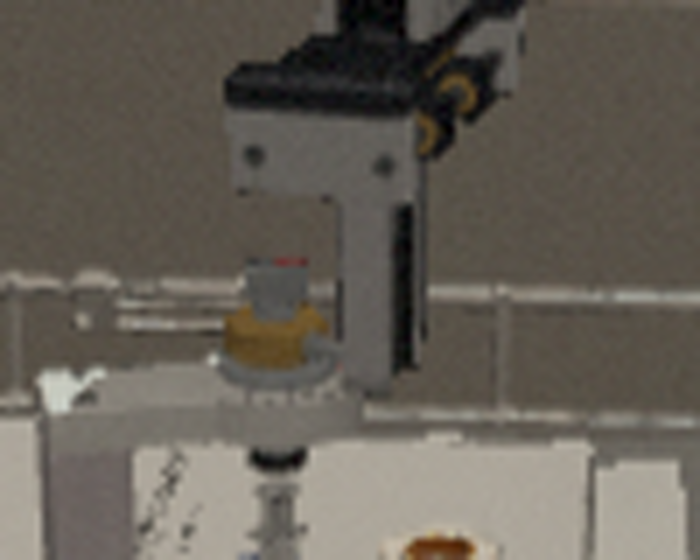

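```bash
cat >> h.py <<'E'
AX=np.array([534,-69.5,0])
def arc(pc,yaw,angs,dyaw=1.0):
    """orbit clockwise about AX by angs; tool turns dyaw*angle"""
    pc=np.array(pc,float); R0=Rt(yaw); rows=[]
    for a in angs:
        d=pc-AX; q=Ro.from_euler('z',-a).apply(d); p=AX+q
        t=R0.inv().apply(p-pc)/10; rows.append([round(float(t[0]),2),round(float(t[1]),2),0,0,0,round(a*dyaw,3)])
    end=pc+R0.apply(np.array(rows[-1][:3])*10); print(rows); print("end cmd",end.round(2).tolist(),round(yaw-rows[-1][5],4))
E
python3 - <<'E'
from h import *
arc((488.4,-39,198.4),2.94,[.05,.15,.26,.37,.48,.59,.7,.81,.91,1.0])
E
```

```text
[[-0.11, 0.25, 0, 0, 0, 0.05], [-0.37, 0.74, 0, 0, 0, 0.15], [-0.7, 1.24, 0, 0, 0, 0.26], [-1.09, 1.7, 0, 0, 0, 0.37], [-1.53, 2.11, 0, 0, 0, 0.48], [-2.01, 2.47, 0, 0, 0, 0.59], [-2.53, 2.78, 0, 0, 0, 0.7], [-3.08, 3.03, 0, 0, 0, 0.81], [-3.6, 3.21, 0, 0, 0, 0.91], [-4.08, 3.32, 0, 0, 0, 1.0]]
end cmd [535.02, -14.64, 198.4] 1.94
```

Call:
servo_tool([
  [-0.11,0.25,0,0,0,0.05],
  [-0.37,0.74,0,0,0,0.15],
  [-0.7,1.24,0,0,0,0.26],
  [-1.09,1.7,0,0,0,0.37],
  [-1.53,2.11,0,0,0,0.48],
  [-2.01,2.47,0,0,0,0.59],
  [-2.53,2.78,0,0,0,0.7],
  [-3.08,3.03,0,0,0,0.81],
  [-3.6,3.21,0,0,0,0.91],
  [-4.08,3.32,0,0,0,1.0],
])

```text
clock: 9.03
eef_pos: [535.2, -14.1, 199.4]
eef_rot: [3.141, 0.0, 1.934]
wrist_force: [-2.4, -0.5, -1.2]
finger_gap: 29.8
```

```bash
python3 - <<'E'
from h import *
s=read_state(); print(s['clock'],s['eef_pos'],s['eef_rot'],s['finger_gap'],s['wrist_force'],s['moment'])
c=camera("side"); a=c["pixels"][120:200,285:385][:,:,::-1]; cv2.imwrite("pics/s8.png",cv2.resize(a,None,fx=7,fy=7,interpolation=cv2.INTER_CUBIC))
s=read_state(); print(s['eef_pos'],s['wrist_force'])
arc((535,-14.6,198.4),1.94,[.05,.1,.15,.21,.28,.35,.42,.49,.55,.6])
E
```

```text
9.0333 [535.22052756 -14.11943044 199.38339357] [3.14140529e+00 2.10342768e-04 1.93407216e+00] 29.812970324012714 [-2.38695614 -0.51057943 -1.20931077] [-0.13780374  0.29526873  0.00749598]
[535.77268708 -14.18821733 199.33940966] [-0.69857376  0.19521603 -0.64258687]
[[-0.11, 0.25, 0, 0, 0, 0.05], [-0.23, 0.5, 0, 0, 0, 0.1], [-0.37, 0.74, 0, 0, 0, 0.15], [-0.54, 1.01, 0, 0, 0, 0.21], [-0.77, 1.32, 0, 0, 0, 0.28], [-1.02, 1.62, 0, 0, 0, 0.35], [-1.29, 1.89, 0, 0, 0, 0.42], [-1.57, 2.15, 0, 0, 0, 0.49], [-1.83, 2.35, 0, 0, 0, 0.55], [-2.06, 2.51, 0, 0, 0, 0.6]]
end cmd [565.84, -24.75, 198.4] 1.34
```

View pics/s8.png

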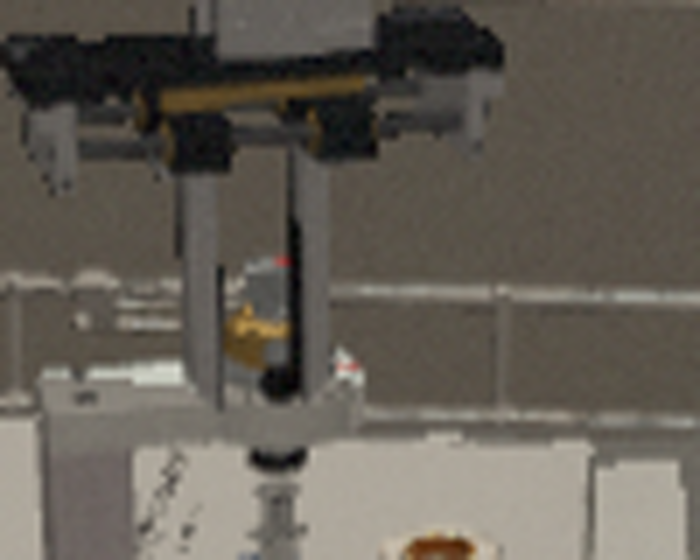

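```bash
python3 - <<'E'
from h import *
arc((535,-14.6,198.4),1.94,[.05,.15,.25,.36,.47,.58,.69,.79,.87,.92])
E
```

```text
[[-0.11, 0.25, 0, 0, 0, 0.05], [-0.37, 0.74, 0, 0, 0, 0.15], [-0.67, 1.19, 0, 0, 0, 0.25], [-1.06, 1.66, 0, 0, 0, 0.36], [-1.49, 2.08, 0, 0, 0, 0.47], [-1.97, 2.45, 0, 0, 0, 0.58], [-2.48, 2.76, 0, 0, 0, 0.69], [-2.98, 3.0, 0, 0, 0, 0.79], [-3.39, 3.15, 0, 0, 0, 0.87], [-3.65, 3.23, 0, 0, 0, 0.92]]
end cmd [578.3, -36.98, 198.4] 1.02
```

Call:
servo_tool([
  [-0.11,0.25,0,0,0,0.05],
  [-0.37,0.74,0,0,0,0.15],
  [-0.67,1.19,0,0,0,0.25],
  [-1.06,1.66,0,0,0,0.36],
  [-1.49,2.08,0,0,0,0.47],
  [-1.97,2.45,0,0,0,0.58],
  [-2.48,2.76,0,0,0,0.69],
  [-2.98,3.0,0,0,0,0.79],
  [-3.39,3.15,0,0,0,0.87],
  [-3.65,3.23,0,0,0,0.92],
])

```text
clock: 9.92
eef_pos: [578.4, -36.8, 199.2]
eef_rot: [3.142, -0.0, 1.017]
wrist_force: [-1.5, -0.2, -0.2]
finger_gap: 30.0
```

```bash
cat >> h.py <<'E'
def rep():
    s=read_state(); p=s['eef_pos'];d=p-AX; th=math.atan2(d[1],d[0]); u=np.array([math.cos(th),math.sin(th)]);tc=np.array([u[1],-u[0]])
    f=s['wrist_force']; print("t",round(s['clock'],2),"pos",p.round(1),"yaw",round(s['eef_rot'][2],3),"th",round(th,3),"r",round(np.hypot(d[0],d[1]),1),"push",round(-f[:2]@tc,2),"rad",round(f[:2]@u,2),"fz",round(f[2],2),"Mxyz",s['moment'].round(2),"gap",round(s['finger_gap'],1),"q6",round(s['joints'][5],2))
E
python3 - <<'E'
from h import *
rep()
c=camera("side"); a=c["pixels"][120:200,285:385][:,:,::-1]; cv2.imwrite("pics/s9.png",cv2.resize(a,None,fx=7,fy=7,interpolation=cv2.INTER_CUBIC))
rep()
arc((578.3,-37,198.4),1.02,[.02,.05,.08,.11,.14,.17,.20,.23,.25,.25])
E
```

```text
t 9.92 pos [578.4 -36.8 199.2] yaw 1.017 th 0.635 r 55.1 push 0.71 rad -1.34 fz -0.19 Mxyz [ 0.08  0.28 -0.05] gap 30.0 q6 0.43
t 9.97 pos [578.5 -37.  199.2] yaw 1.015 th 0.631 r 55.1 push -0.4 rad 0.06 fz -0.58 Mxyz [0.05 0.18 0.02] gap 29.9 q6 0.43
[[-0.04, 0.1, 0, 0, 0, 0.02], [-0.11, 0.25, 0, 0, 0, 0.05], [-0.18, 0.4, 0, 0, 0, 0.08], [-0.26, 0.55, 0, 0, 0, 0.11], [-0.34, 0.69, 0, 0, 0, 0.14], [-0.42, 0.83, 0, 0, 0, 0.17], [-0.51, 0.97, 0, 0, 0, 0.2], [-0.61, 1.11, 0, 0, 0, 0.23], [-0.67, 1.19, 0, 0, 0, 0.25], [-0.67, 1.19, 0, 0, 0, 0.25]]
end cmd [584.93, -48.94, 198.4] 0.77
```

View pics/s9.png

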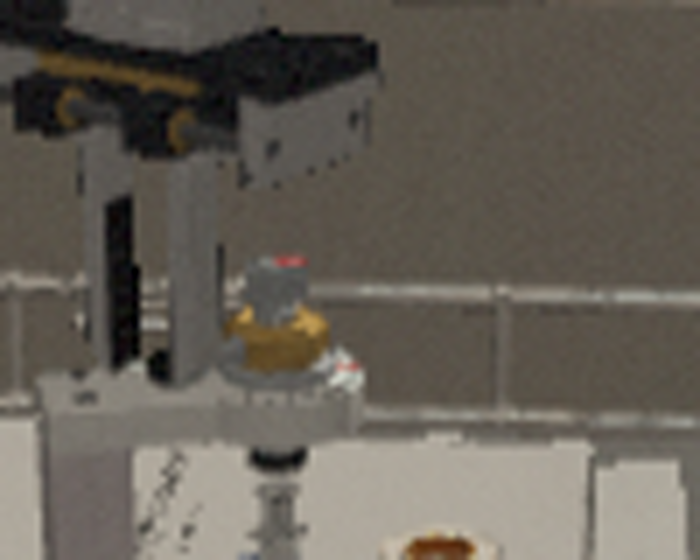

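Call:
servo_tool([
  [-0.04,0.1,0,0,0,0.02],
  [-0.11,0.25,0,0,0,0.05],
  [-0.18,0.4,0,0,0,0.08],
  [-0.26,0.55,0,0,0,0.11],
  [-0.34,0.69,0,0,0,0.14],
  [-0.42,0.83,0,0,0,0.17],
  [-0.51,0.97,0,0,0,0.2],
  [-0.61,1.11,0,0,0,0.23],
  [-0.67,1.19,0,0,0,0.25],
  [-0.67,1.19,0,0,0,0.25],
])

```text
clock: 10.8
eef_pos: [584.8, -48.6, 199.0]
eef_rot: [3.142, -0.0, 0.77]
wrist_force: [-1.0, 1.1, -0.1]
finger_gap: 30.1
```

```bash
cat >> h.py <<'E'
L=0.205
def frep(n=3):
    fs=[];ms=[]
    for i in range(n):
        s=read_state(); fs.append(s['wrist_force']); M=s['moment']; ms.append([-M[1]/L,M[0]/L])
        if i<n-1: camera("side")
    d=s['eef_pos']-AX; th=math.atan2(d[1],d[0]); u=np.array([math.cos(th),math.sin(th)]);tc=np.array([u[1],-u[0]])
    print("t",round(s['clock'],2),"th",round(th,3),"yaw",round(s['eef_rot'][2],3),"r",round(np.hypot(d[0],d[1]),1),"z",round(s['eef_pos'][2],1),"pushF",[round(-f[:2]@tc,2) for f in fs],"pushM",[round(-np.array(m)@tc,2) for m in ms],"radM",[round(np.array(m)@u,2) for m in ms],"fz",round(fs[-1][2],1),"q6",round(s['joints'][5],2))
E
python3 - <<'E'
from h import *
frep()
arc((584.93,-48.94,198.4),.77,[.02,.05,.08,.11,.14,.17,.20,.23,.25,.25])
E
```

```text
t 10.9 th 0.392 yaw 0.771 r 55.0 z 199.0 pushF [np.float64(1.43), np.float64(0.03), np.float64(0.54)] pushM [np.float64(0.46), np.float64(0.63), np.float64(0.56)] radM [np.float64(-1.39), np.float64(-1.28), np.float64(-1.29)] fz 0.3 q6 0.65
[[-0.04, 0.1, 0, 0, 0, 0.02], [-0.11, 0.25, 0, 0, 0, 0.05], [-0.18, 0.4, 0, 0, 0, 0.08], [-0.26, 0.55, 0, 0, 0, 0.11], [-0.34, 0.69, 0, 0, 0, 0.14], [-0.42, 0.83, 0, 0, 0, 0.17], [-0.51, 0.97, 0, 0, 0, 0.2], [-0.61, 1.11, 0, 0, 0, 0.23], [-0.67, 1.19, 0, 0, 0, 0.25], [-0.67, 1.19, 0, 0, 0, 0.25]]
end cmd [588.4, -62.15, 198.4] 0.52
```

Call:
servo_tool([
  [-0.04,0.1,0,0,0,0.02],
  [-0.11,0.25,0,0,0,0.05],
  [-0.18,0.4,0,0,0,0.08],
  [-0.26,0.55,0,0,0,0.11],
  [-0.34,0.69,0,0,0,0.14],
  [-0.42,0.83,0,0,0,0.17],
  [-0.51,0.97,0,0,0,0.2],
  [-0.61,1.11,0,0,0,0.23],
  [-0.67,1.19,0,0,0,0.25],
  [-0.67,1.19,0,0,0,0.25],
])

```text
clock: 11.73
eef_pos: [588.3, -61.8, 198.9]
eef_rot: [-3.142, -0.0, 0.519]
wrist_force: [-0.9, -0.1, -0.1]
finger_gap: 30.3
```

```bash
python3 - <<'E'
from h import *
frep()
E
```

```text
t 11.83 th 0.142 yaw 0.521 r 54.9 z 198.9 pushF [np.float64(0.03), np.float64(0.62), np.float64(-0.24)] pushM [np.float64(0.64), np.float64(0.32), np.float64(0.22)] radM [np.float64(-1.31), np.float64(-1.26), np.float64(-1.3)] fz -0.6 q6 0.88
```

Call:
servo_tool([
  [-0.04,0.1,0,0,0,0.02],
  [-0.09,0.21,0,0,0,0.043],
  [-0.16,0.35,0,0,0,0.07],
  [-0.22,0.47,0,0,0,0.095],
  [-0.29,0.6,0,0,0,0.12],
  [-0.36,0.72,0,0,0,0.145],
  [-0.42,0.83,0,0,0,0.17],
  [-0.51,0.97,0,0,0,0.2],
  [-0.59,1.08,0,0,0,0.225],
  [-0.67,1.19,0,0,0,0.25],
])

```text
clock: 12.67
eef_pos: [588.3, -75.1, 198.8]
eef_rot: [-3.141, 0.0, 0.267]
wrist_force: [-3.1, 5.9, 0.2]
finger_gap: 30.0
```

```bash
python3 - <<'E'
from h import *
frep()
c=camera("side"); a=c["pixels"][120:200,285:385][:,:,::-1]; cv2.imwrite("pics/s10.png",cv2.resize(a,None,fx=7,fy=7,interpolation=cv2.INTER_CUBIC))
E
```

```text
t 12.77 th -0.104 yaw 0.268 r 54.6 z 198.8 pushF [np.float64(5.53), np.float64(5.44), np.float64(5.28)] pushM [np.float64(5.8), np.float64(5.34), np.float64(4.42)] radM [np.float64(-4.18), np.float64(-3.97), np.float64(-3.51)] fz 0.1 q6 1.11
```

View pics/s10.png

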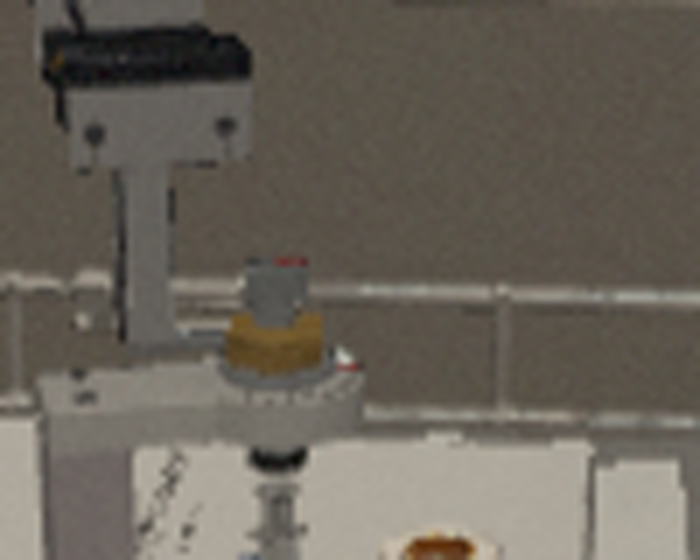

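Call:
servo_tool([
  [-0.01,0.03,0,0,0,0.005],
  [-0.02,0.05,0,0,0,0.01],
  [-0.03,0.08,0,0,0,0.015],
  [-0.04,0.1,0,0,0,0.02],
  [-0.05,0.13,0,0,0,0.025],
  [-0.06,0.15,0,0,0,0.03],
  [-0.07,0.18,0,0,0,0.035],
  [-0.08,0.2,0,0,0,0.04],
  [-0.08,0.2,0,0,0,0.04],
  [-0.08,0.2,0,0,0,0.04],
])

```text
clock: 13.65
eef_pos: [588.0, -77.0, 198.8]
eef_rot: [-3.14, 0.0, 0.229]
wrist_force: [-3.7, 7.0, 0.8]
finger_gap: 30.3
```

```bash
python3 - <<'E'
from h import *
frep(4)
E
```

```text
t 13.8 th -0.137 yaw 0.229 r 54.5 z 198.8 pushF [np.float64(6.42), np.float64(6.55), np.float64(8.25), np.float64(6.23)] pushM [np.float64(6.25), np.float64(6.16), np.float64(6.25), np.float64(6.26)] radM [np.float64(-4.98), np.float64(-4.8), np.float64(-5.0), np.float64(-5.09)] fz 0.9 q6 1.15
```

```bash
python3 - <<'E'
from h import *
arc((588,-77,198),.229,[-.03,-.06,-.1,-.13])
E
```

```text
[[0.06, -0.15, 0, 0, 0, -0.03], [0.11, -0.31, 0, 0, 0, -0.06], [0.17, -0.52, 0, 0, 0, -0.1], [0.21, -0.68, 0, 0, 0, -0.13]]
end cmd [588.5, -69.9, 198.0] 0.359
```

Call:
servo_tool([
  [0.06,-0.15,0,0,0,-0.03],
  [0.11,-0.31,0,0,0,-0.06],
  [0.17,-0.52,0,0,0,-0.1],
  [0.21,-0.68,0,0,0,-0.13],
  [0.21,-0.68,0,0,0,-0.13],
  [0.21,-0.68,-0.5,0,0,-0.13],
  [0.21,-0.68,-2,0,0,-0.13],
  [0.21,-0.68,-4.5,0,0,-0.13],
  [0.21,-0.68,-7.5,0,0,-0.13],
  [0.21,-0.68,-11,0,0,-0.13],
])

```text
clock: 14.63
eef_pos: [588.2, -70.7, 309.6]
eef_rot: [-3.141, 0.001, 0.358]
wrist_force: [-0.1, -0.5, 0.1]
finger_gap: 29.8
```

```bash
python3 - <<'E'
from h import *
frep(1); print(read_state()['eef_pos'])
print(goal((588.5,-70,308.8),.36,(450,170,310),.36))
E
```

```text
t 14.63 th -0.023 yaw 0.358 r 54.3 z 309.6 pushF [np.float64(-0.47)] pushM [np.float64(-0.23)] radM [np.float64(-0.68)] fz 0.1 q6 1.03
[588.24376746 -70.73057623 309.60088763]
[ -4.508 -27.341  -0.12    0.      0.      0.   ]
```

Call:
servo_tool([
  [-0.2,-1.5,0,0,0,0],
  [-0.7,-4,0,0,0,0],
  [-1.2,-7.5,0,0,0,0],
  [-1.8,-11,0,0,0,0],
  [-2.4,-14.5,0,0,0,0],
  [-3,-18,0,0,0,0],
  [-3.5,-21.5,0,0,0,0],
  [-4,-24.5,0,0,0,0],
  [-4.4,-26.5,0,0,0,0],
  [-4.5,-27.3,0,0,0,0],
])

```text
clock: 15.47
eef_pos: [449.4, 170.9, 309.7]
eef_rot: [3.142, -0.001, 0.36]
wrist_force: [0.3, -0.6, -0.6]
finger_gap: 29.6
```

```bash
python3 - <<'E'
from h import *
c=camera("top"); a=c["pixels"][165:225,335:395][:,:,::-1]; cv2.imwrite("pics/t11.png",cv2.resize(a,None,fx=10,fy=10,interpolation=cv2.INTER_CUBIC))
cv2.imwrite("pics/t11f.png",c["pixels"][:,:,::-1])
c=camera("side"); a=c["pixels"][140:200,285:365][:,:,::-1]; cv2.imwrite("pics/s11.png",cv2.resize(a,None,fx=10,fy=10,interpolation=cv2.INTER_CUBIC))
E
```

```text
(no output)
```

View pics/t11.png

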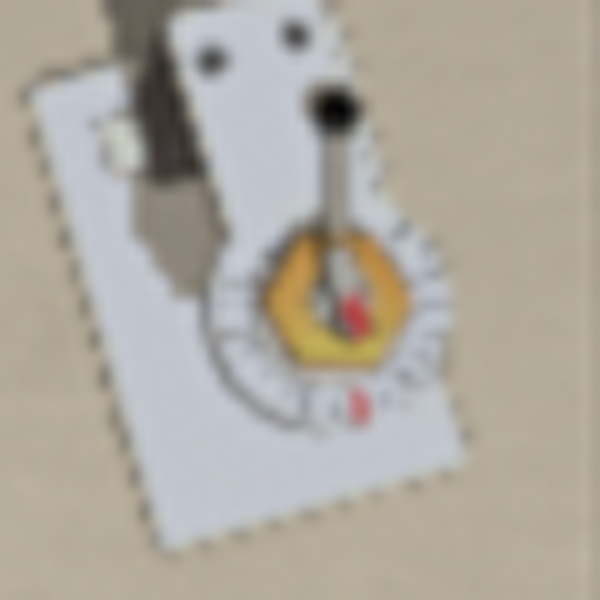

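View pics/s11.png

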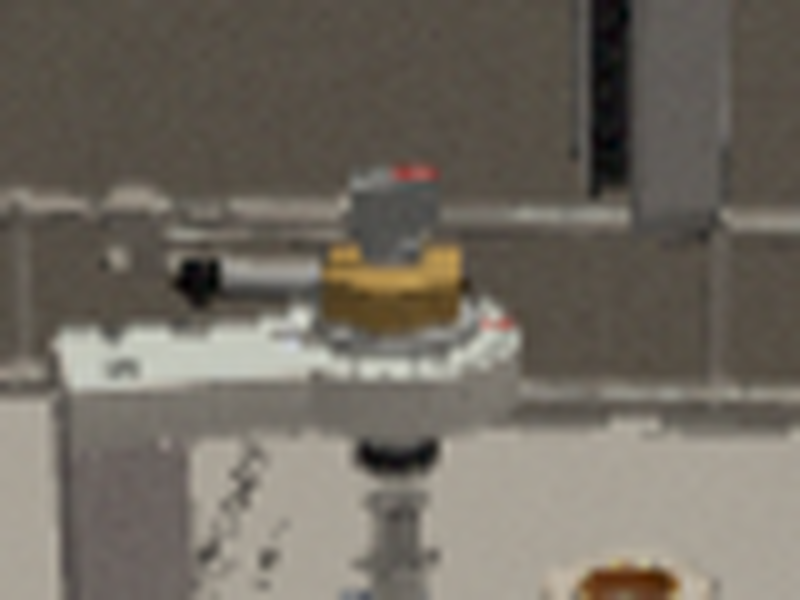

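View pics/t11f.png

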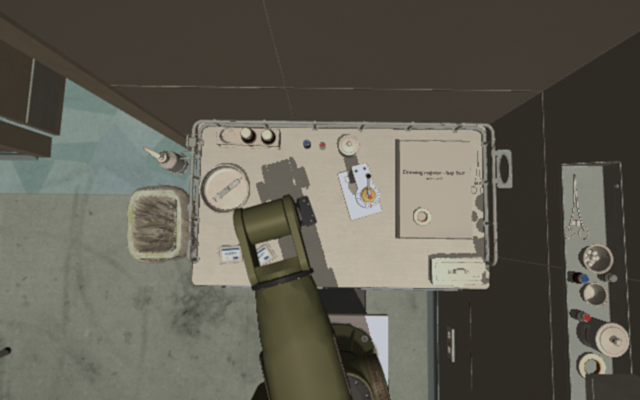

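```bash
python3 - <<'E'
from cell import sign_off, read_state
s=read_state(); print(s['clock'],s['wrist_force'],abs(s['qd']).max())
print(sign_off())
E
```

```text
15.5667 [ 0.47182747 -1.63851351  0.35899511] 0.04414468874898427
the job is handed in; nothing more can be done
None
```

The stop screw is set on the red mark and the lock nut is tight on its washer. I handed the job in at about 15.6 s of the 54 s allowed.

- **Stop screw:** I gripped the thumb piece (finger gap 8.8 mm on the 9 mm bar) and turned it clockwise 0.67 rad. That brought the jaws to the stand's direction, 0.30 rad, as measured from the base edges. The top picture afterwards put the bar at about 0.30 rad, pointing at the red mark.
- **Lock nut:** With the open fingers astride the ball, I swung the bar clockwise about 2.5 rad. I stopped at a steady tangential push of about 6.2–6.5 N, just short of the 7 N asked.
- **Force check:** That push should put roughly 35–40 N on the washer, but this is inferred because the contact force itself cannot be read. The force and moment readings agreed to within a few tenths of a newton, apart from one 8.25 N force sample that the moment did not show.
- **After release:** The bar stayed where I left it and the pointer had not moved between the pictures before and after tightening. The gripper hangs clear of everything. The arm hid the pot and part of one gauze pouch in the last top view. The other things lying around were in their places there.

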